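# Mirror the punch units on the die bar

### The job

The next sheets are punched face down, so the row of punches has to be mirrored: move all four steel punch units from the wooden rack to the empty cast-iron die bar, one standing upright in each pocket, in reverse order as counted from the brass knob on each. The unit nearest the knob on the wooden rack goes in the pocket farthest from the knob on the iron bar, the second nearest in the second farthest, and so on.

Things in the scene. Friction and masses are not known exactly. Their poses are not given: they have to be found in the camera images.
- wood_rack: Dark wooden rack, fixed, any yaw, left or right; full at the start. mm: board 62 (own x) by y -102 to +130, 12 thick; brass knob (dia 20, top at z 36) at its +y end, y = 117. Four black plastic cups in a row along y, centres y = +75, +25, -25, -75, x = 0, rims at z 24. Origin: on the desk under the middle of the row of cups, z up.
- iron_bar: Dark cast-iron die bar, fixed, any yaw, left or right; empty at the start. mm: 54 (own x) by y -102 to +130; brass knob (dia 20, top at z 36) at its +y end, y = 117. Four pockets 46 x 46 inside, centres y = +75, +25, -25, -75, x = 0; floor at z 12, walls 4 thick, rim at z 24. Origin: on the desk under the middle of the row of pockets, z up.
- punch_round: Round-headed punch unit of steel, sizes in mm. 62 tall: foot disc dia 30 x 10 high, neck dia 18 up to z 30, head z 30 to 62. Origin: centre of underside, z up. Loose, 0.12 to 0.26 kg; starts in a cup, underside 15 above the desk. Head: a round cylinder, 26 diameter.
- punch_square: Square-headed punch unit of steel, sizes in mm. 62 tall: foot disc dia 30 x 10 high, neck dia 18 up to z 30, head z 30 to 62. Origin: centre of underside, z up. Loose, 0.12 to 0.26 kg; starts in a cup, underside 15 above the desk. Head: a square block, 26 x 26 along its own x and y; turned at most 0.15 rad from the rack's axes at the start.
- punch_oblong: Oblong-headed punch unit of steel, sizes in mm. 62 tall: foot disc dia 30 x 10 high, neck dia 18 up to z 30, head z 30 to 62. Origin: centre of underside, z up. Loose, 0.12 to 0.26 kg; starts in a cup, underside 15 above the desk. Head: an oblong block, 22 along its own x and 40 along its own y; its long side lies along the row (at most 0.15 rad off) at the start.
- punch_slim: Slim-headed punch unit of steel, sizes in mm. 62 tall: foot disc dia 30 x 10 high, neck dia 18 up to z 30, head z 30 to 62. Origin: centre of underside, z up. Loose, 0.12 to 0.26 kg; starts in a cup, underside 15 above the desk. Head: a slender round rod, 14 diameter (thinner than the neck).
- cup_round: Black plastic cup, fixed on the wooden rack, in which the round-headed punch unit starts; one of four alike, its place in the row varies. mm: 46 x 46 outside, 40 x 40 inside, 12 high, floor 3 thick. Origin: centre of underside, 12 above the desk; axes parallel to the rack's.
- cup_square: Black plastic cup, fixed on the wooden rack, in which the square-headed punch unit starts; one of four alike, its place in the row varies. mm: 46 x 46 outside, 40 x 40 inside, 12 high, floor 3 thick. Origin: centre of underside, 12 above the desk; axes parallel to the rack's.
- cup_oblong: Black plastic cup, fixed on the wooden rack, in which the oblong-headed punch unit starts; one of four alike, its place in the row varies. mm: 46 x 46 outside, 40 x 40 inside, 12 high, floor 3 thick. Origin: centre of underside, 12 above the desk; axes parallel to the rack's.
- cup_slim: Black plastic cup, fixed on the wooden rack, in which the slim-headed punch unit starts; one of four alike, its place in the row varies. mm: 46 x 46 outside, 40 x 40 inside, 12 high, floor 3 thick. Origin: centre of underside, 12 above the desk; axes parallel to the rack's.
Mind the look-alikes: they are no part of the job. What is shaped like the punch_round but blue or orange is not meant. Leave any red look-alike of the punch_slim alone.

How it is judged:
By the outcome, as a careful person would: the job done as asked, in the order asked, and still so for the second after the job is handed in, with the robot touching nothing.
It also fails if it takes over 106 s, if anything falls off the work surface, if the arm or the gripper's body presses on something with over 40 N, if the wrist force passes 120 N, or if a joint passes its speed limit or range.

### The arm

A 7-joint arm with a two-finger parallel gripper is mounted at the origin on the work surface. World frame = base frame: x ahead of the robot, y to its left, z up, the work surface at z = 0. Lengths are in m, angles in rad, forces in N, time in s.
With the tool pointing down it reaches from about 0.35 to 0.9 m from the base axis. Payload 8.1 kg.
Tool frame: the origin (TCP) lies where the fingers leave the gripper's body, on its centre line; the fingertips stand 66 mm ahead of it and the grasp point (between the pads) lies 47 mm ahead of it; z points along the fingers, y is the line along which they close (so a half turn about z gives the same grasp; the last joint's range is limited). The gripper opens to 92 mm and grips with 3 to 60 N. Pads are 19 mm wide; open, the fingers measure 130 mm over their backs; the gripper's body (75 mm by 190 mm) begins 47 mm behind the grasp point.
Start: joints at [-1.401, 0.434, 0.025, 1.573, -0.012, 1.134, -0.075], TCP at [0.168, 0.602, 0.292] pointing down, gripper open.
Joint ranges: [-2.62, 2.62], [-0.44, 2.09], [-1.27, 1.32], [0.08, 2.57], [-1.32, 4.46], [0.12, 2], [-2.74, 2.74]. Speed limits (rad/s): [2.22, 2.22, 3.01, 3.01, 3.14, 3.14, 3.14].

### API

Orientations are given as a rotation vector (axis times angle).
In Python, from cell import arm gives the robot as it stands.
- The arm moves only by the tool send_rows, never from a script. Its argument "motion" is text: rows parted by semicolons, each of 7 numbers parted by spaces: the closure, from 0 (fully open) to 1 (shut), then the shift along the world's x, y, z in m, then the turn, a rotation vector about the world's x, y, z in degrees. A call has 1 to 5 rows; each row shifts and turns the commanded pose from where the row before left it; what a row does not reach is not made up. A row lasts 1/8 s, in which the tool goes at most 62.5 mm and 10.7 degrees, less where a joint would pass 70% of its speed; a pose out of reach is approached as far as the arm can. A call is refused whole if a number of a shift passes 0.0625 or a number of a turn 10.7, either way. A call with a gripper value outside its range is refused whole. The fingers move at their own pace and stop on an object; "force" is the grip in N (left out, the last holds). Time passes only in rows, so rows that do not move let the fingers close. It gives the time, the measured TCP pose, the force, the opening and the grip force at its end, in the units of the state.
- arm.observe(): the state, without advancing time (a new reading comes with each control period).
- arm.get_image(name): name is "scene" or "top" or "wrist"; returns (picture, depth): 400x640x3 uint8, blue, green, red; 400x640 float32, m along the optical axis (not along the pixel's ray), 0 where there is no reading.
- arm.camera_model(name): a dict with "fx", "fy", "cx", "cy" (pixels), "D" ([k1, k2, p1, p2, k3] as OpenCV has them; the pictures are not rectified), "view" (4x4, takes a point from world to camera coordinates). Camera axes: x right, y down, z forward; pixel columns grow to the right and rows downward; lengths in m; the calibration is good to about 2 mm. A picture is of the moment at which its call begins: read the wrist's pose just before it. camera_model takes no time and is no camera call; for the wrist camera it gives the pose at the moment of the call.
- arm.sign_off(): hands the job in; it is judged then, once.
The state is a dict: "clock": time; "joints": joint angles; "dq": joint speeds; "joint_efforts": joint torques, N m; "position": TCP position; "ee_rot": TCP orientation; "force": force on the tool from outside, world axes, zero at the start; "ft_torque": the same for the moment, N m; "width": opening from 0.0 (shut) to 1.0 (fully open); "gripper_force": force on a finger pad.
Only numpy, scipy, OpenCV 4.12 (cv2) and the standard library are available. Lean on these libraries where they do the work, as an engineer would, in place of code of your own. Each camera call takes 0.05 s, during which the arm holds its last target. There are 200 camera calls.

## Working session

There is one attempt and no reset: what is moved stays moved. The work goes in short steps, Python scripts to look and compute and a tool call to move; the robot and the scene stay as the last step left them, time stands still between calls to the robot, and variables do not carry over. Pictures are saved under pics/ and viewed, at most 14 in all, crops included, and the job is handed in when it is done.

Besides the shell and the picture viewer there is one more tool, called as name(argument=value, ...) on one line, values as JSON. send_rows: Moves the arm, as the interface text tells. Its arguments: {"type":"object","properties":{"motion":{"type":"string"},"force":{"type":"number"}},"required":["motion"]}

```bash
mkdir -p pics; ls; python3 - <<'E'
from cell import arm
import cv2,numpy as np
s=arm.observe();print({k:np.round(v,3) for k,v in s.items()})
for n in("top","scene"):
    p,d=arm.get_image(n);cv2.imwrite(f"pics/{n}0.png",p);np.save(f"pics/{n}0.npy",d)
    m=arm.camera_model(n);print(n,m)
E
```

```text
pics
{'clock': np.float64(0.0), 'joints': array([-1.401,  0.435,  0.025,  1.574, -0.012,  1.134, -0.075]), 'dq': array([-0.   , -0.001,  0.   ,  0.001, -0.002, -0.001, -0.001]), 'joint_efforts': array([ 0.0000e+00, -6.6786e+01,  9.8400e-01, -3.1446e+01, -6.1000e-02,
        4.3000e-02,  0.0000e+00]), 'position': array([0.168, 0.601, 0.291]), 'ee_rot': array([-4.270e-01, -3.112e+00,  2.000e-03]), 'force': array([ 0.698,  0.547, -0.82 ]), 'ft_torque': array([ 0.057,  0.036, -0.044]), 'gripper_force': np.float64(0.0), 'width': np.float64(1.001)}
top {'fx': 451.6556186910975, 'fy': 451.6556186910975, 'cx': 322.80266782240506, 'cy': 206.4835602771144, 'D': array([-0.06033671,  0.        ,  0.        ,  0.        ,  0.        ]), 'view': array([[ 0.02013494, -0.99936464, -0.02940903,  0.01340414],
       [-0.98662419, -0.01510183, -0.16231032,  0.53750606],
       [ 0.16176307,  0.03228377, -0.98630141,  1.01033171],
       [ 0.        ,  0.        ,  0.        ,  1.        ]])}
scene {'fx': 429.86956605375707, 'fy': 429.86956605375707, 'cx': 321.83434391670824, 'cy': 200.3568012188977, 'D': array([0.02904152, 0.        , 0.        , 0.        , 0.        ]), 'view': array([[-0.02951123,  0.99956341, -0.00144196,  0.02701193],
       [ 0.63714595,  0.0176996 , -0.77053992, -0.27572966],
       [-0.77017798, -0.02365832, -0.63739011,  1.40557509],
       [ 0.        ,  0.        ,  0.        ,  1.        ]])}
```

View pics/top0.png

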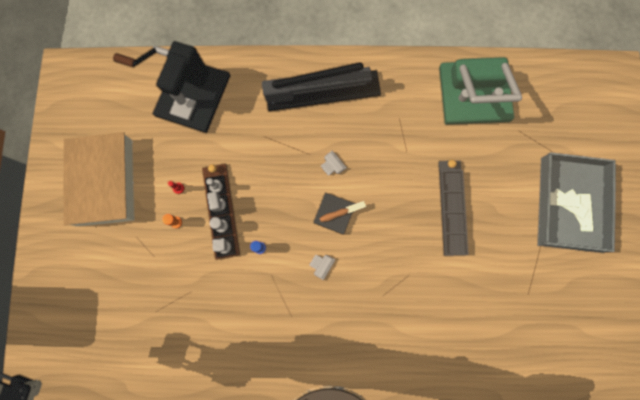

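View pics/scene0.png

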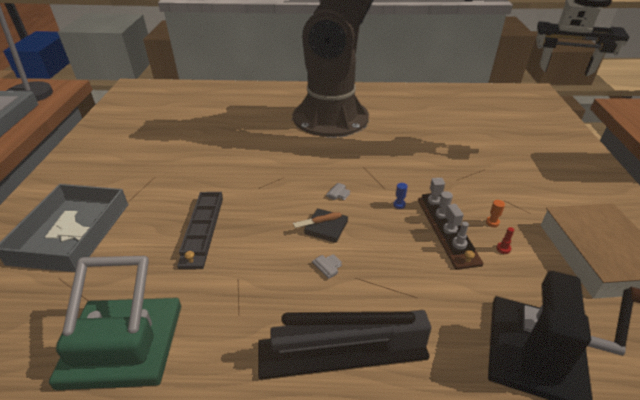

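The top view shows the full wooden rack at (220,212) with its knob at (211,168), and the empty iron bar at (453,208) with its knob at (452,164). What could be mistaken for the targets:
- Steel units in the rack, from the knob: (214,185), (214,203), (219,226) and (222,245). These are the ones I want.
- Red slim (177,187), orange round (172,221) and blue round (258,247). These stay untouched.

```bash
cat > h.py <<'E'
import numpy as np,cv2
from cell import arm
def world(m,d):
    h,w=d.shape;u,v=np.meshgrid(np.arange(w,dtype=float),np.arange(h,dtype=float))
    K=np.array([[m['fx'],0,m['cx']],[0,m['fy'],m['cy']],[0,0,1.]])
    n=cv2.undistortPoints(np.dstack([u,v]).reshape(-1,1,2),K,m['D']).reshape(h,w,2)
    P=np.dstack([n*d[...,None],d]);V=m['view']
    return (P-V[:3,3])@V[:3,:3]
E
python3 - <<'E'
from h import *
p=cv2.imread("pics/top0.png");d=np.load("pics/top0.npy");W=world(arm.camera_model("top"),d)
ps=cv2.imread("pics/scene0.png")
a=cv2.resize(p[155:270,150:280],None,fx=3.5,fy=3.5,interpolation=2)
b=cv2.resize(ps[165:275,380:530],None,fx=2.2,fy=2.2,interpolation=2)
o=np.zeros((403,800,3),np.uint8);o[:a.shape[0],:a.shape[1]]=a[:403];o[:b.shape[0],460:460+b.shape[1]]=b[:,:340]
cv2.imwrite("pics/crop1.png",o)
print("desk z",np.median(W[280:300,300:400,2]))
hsv=cv2.cvtColor(p,cv2.COLOR_BGR2HSV)
for nm,(u0,u1,v0,v1) in dict(wood=(195,248,160,265),iron=(432,475,155,260)).items():
    w=W[v0:v1,u0:u1];c=hsv[v0:v1,u0:u1]
    k=(w[...,2]>.007)&(w[...,2]<.028)&(c[...,2]<110)
    r=cv2.minAreaRect((w[k][:,:2]*1000).astype(np.float32));print(nm,k.sum(),r)
    q=(c[...,0]>8)&(c[...,0]<25)&(c[...,1]>150)&(c[...,2]>120)&(w[...,2]>.025)
    print(" knob",q.sum(),w[q].mean(0) if q.any() else None,w[q][:,2].max() if q.any() else None)
    t=((w[...,2]>.06)&(w[...,2]<.1)).astype(np.uint8)
    n,L,S,C=cv2.connectedComponentsWithStats(t)
    for i in range(1,n):
        if S[i,4]>5:
            z=w[L==i];z=z[z[:,2]>np.percentile(z[:,2],80)-.006];print("  head",C[i]+[u0,v0],len(z),np.round(np.median(z,0),4),np.ptp(z,axis=0),cv2.minAreaRect((z[:,:2]*1000).astype(np.float32)))
E
```

```text
desk z 0.0007874439922085901
wood 1375 ((528.9546508789062, 271.7811584472656), (228.05160522460938, 61.25678634643555), 11.687801361083984)
 knob 40 [0.62875996 0.29399655 0.03466788] 0.039262139037797454
  head [210.225 181.775] 28 [0.5871 0.2855 0.0768] [0.01415934 0.01279248 0.00790215] ((588.1548461914062, 285.4927673339844), (12.109733581542969, 11.351457595825195), 44.81461715698242)
  head [213.89690722 200.86082474] 162 [0.5429 0.2733 0.0769] [0.04007918 0.0280328  0.00880098] ((542.19287109375, 274.01812744140625), (39.4615592956543, 22.1446590423584), 14.301077842712402)
  head [216.04201681 222.98319328] 100 [0.4903 0.2654 0.0766] [0.02529432 0.02399182 0.00827957] ((490.8966064453125, 265.84039306640625), (24.70005989074707, 23.2110652923584), 11.152867317199707)
  head [219.11464968 244.97452229] 136 [0.4403 0.2551 0.0771] [0.02545255 0.02669879 0.0101635 ] ((441.45721435546875, 255.3595733642578), (25.09479331970215, 26.34381675720215), 1.4317939281463623)
iron 2061 ((546.0086059570312, -286.2226257324219), (226.97198486328125, 54.141265869140625), 1.896876335144043)
 knob 29 [ 0.6474692  -0.28220343  0.0360273 ] 0.042887105318898194
```

View pics/crop1.png

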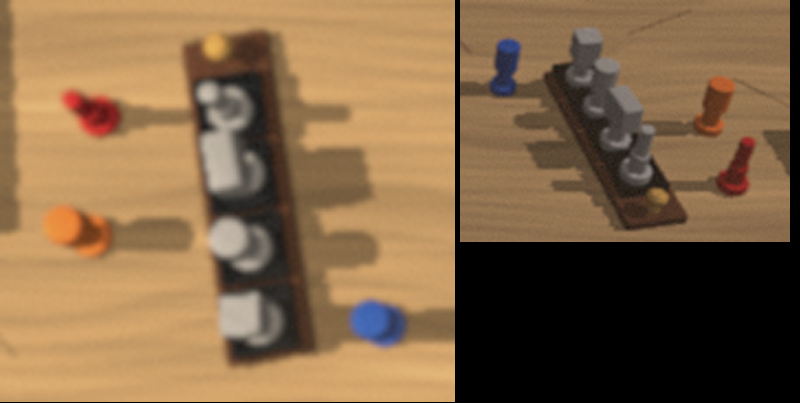

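The crop confirms four grey steel units in the rack. From the knob they are slim, oblong, round, square. The red, orange and blue ones stand outside it.

Targets in the bar:

| Unit | Pocket y (mm) |
|---|---|
| slim | −75 |
| oblong | −25 |
| round | +25 |
| square | +75 |

I'll start with the square unit.

send_rows(motion="0.4 0.03 -0.038 0 0 0 3; 0.4 0.03 -0.038 0 0 0 3; 0.4 0.03 -0.038 0 0 0 3; 0.4 0.03 -0.038 0 0 0 3; 0.4 0.03 -0.038 0 0 0 3", force=40)

```text
clock: 0.72
position: [0.3192, 0.4104, 0.292]
ee_rot: [-0.015, -3.141, 0.001]
force: [0.1, 0.1, 0.2]
width: 0.603
gripper_force: 0.0
```

send_rows(motion="0.4 0.03 -0.038 0 0 0 3; 0.4 0.03 -0.039 0 0 0 3; 0.4 0.03 -0.039 0 0 0 3; 0.4 0.031 -0.039 -0.04 0 0 3.2; 0.4 0 0 -0.04 0 0 0")

```text
clock: 1.35
position: [0.4414, 0.2539, 0.2125]
ee_rot: [-0.307, 3.124, -0.001]
force: [-0.7, 0.3, -0.3]
width: 0.602
gripper_force: 0.0
```

send_rows(motion="0.4 0 0.001 -0.04 0 0 0.4; 0.4 0 0 -0.035 0 0 0; 0.4 0 0 -0.028 0 0 0; 0.4 0 0 0 0 0 0; 0.9 0 0 0 0 0 0", force=40)

```text
clock: 1.98
position: [0.4391, 0.259, 0.1109]
ee_rot: [-0.327, 3.124, 0.001]
force: [0.3, -0.4, 0.3]
width: 0.539
gripper_force: 0.0
```

send_rows(motion="0.9 0 0 0 0 0 0; 0.9 0 0 0 0 0 0; 0.9 0 0 0 0 0 0", force=40)

```text
clock: 2.35
position: [0.4391, 0.2589, 0.1109]
ee_rot: [-0.327, 3.123, 0.001]
force: [-0.9, 0.3, 6.9]
width: 0.284
gripper_force: 39.8
```

send_rows(motion="0.9 0 0 0.02 0 0 0; 0.9 0 0 0.04 0 0 0; 0.9 0 0 0.04 0 0 0; 0.9 0.02 -0.045 0.03 0 0 -1; 0.9 0.02 -0.05 0 0 0 -1")

```text
clock: 2.98
position: [0.4802, 0.1639, 0.2428]
ee_rot: [-0.276, 3.125, 0.003]
force: [1.0, -0.4, -1.2]
width: 0.284
gripper_force: 39.8
```

send_rows(motion="0.9 0.013 -0.048 0 0 0 -1; 0.9 0.013 -0.048 0 0 0 -1; 0.9 0.013 -0.048 0 0 0 -1; 0.9 0.013 -0.048 0 0 0 -1; 0.9 0.013 -0.048 0 0 0 -1")

```text
clock: 3.6
position: [0.5438, -0.0777, 0.2402]
ee_rot: [-0.136, 3.139, 0.0]
force: [0.8, 0.6, -1.8]
width: 0.282
gripper_force: 39.8
```

send_rows(motion="0.9 0.013 -0.048 0 0 0 -1; 0.9 0.013 -0.048 0 0 0 -1; 0.9 0.013 -0.048 0 0 0 -1; 0.9 0.013 -0.04 0 0 0 -1; 0.9 0 0 0 0 0 0")

```text
clock: 4.22
position: [0.5951, -0.2645, 0.2398]
ee_rot: [0.018, -3.141, 0.004]
force: [-0.2, -0.1, -1.9]
width: 0.285
gripper_force: 39.8
```

```bash
python3 - <<'E'
from h import *
print({k:np.round(v,4) for k,v in arm.observe().items() if k in('position','ee_rot')})
m=arm.camera_model("wrist");p,d=arm.get_image("wrist");cv2.imwrite("pics/w1.png",p);np.save("pics/w1.npy",d);W=world(m,d)
hsv=cv2.cvtColor(p,cv2.COLOR_BGR2HSV)
k=(W[...,2]>.018)&(W[...,2]<.030)&(hsv[...,2]<120)&(abs(W[...,1]+.286)<.06)&(abs(W[...,0]-.54)<.14)
print(k.sum(),cv2.minAreaRect((W[k][:,:2]*1000).astype(np.float32)))
t=(W[...,2]>.06)
q=W[t];print(len(q),np.percentile(q,[2,50,98],axis=0))
E
```

```text
{'position': array([ 0.5951, -0.2645,  0.2398]), 'ee_rot': array([ 0.0181, -3.1409,  0.0037])}
2369 ((534.0762939453125, -286.74920654296875), (203.7255401611328, 52.983951568603516), 1.833824872970581)
104020 [[ 0.52891575 -0.34418128  0.19804117]
 [ 0.56957181 -0.26539605  0.27466974]
 [ 0.60756025 -0.18572742  0.33161173]]
```

View pics/w1.png

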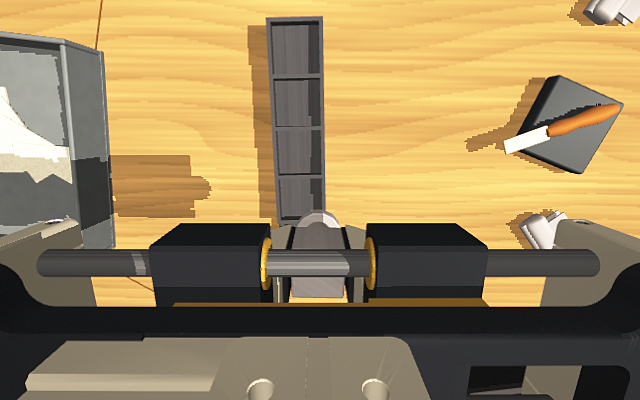

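Wrist view: the bar's empty pockets run from (297,45) down to (300,195). The square unit is held upright at (318,260), just beside the line of pockets.

send_rows(motion="0.9 0.010 -0.0195 0 0 0 1.2; 0.9 0 0 -0.04 0 0 0; 0.9 0 0 -0.04 0 0 0; 0.9 0 0 -0.03 0 0 0; 0.9 0 0 0 0 0 0")

```text
clock: 4.9
position: [0.6044, -0.2773, 0.1278]
ee_rot: [0.062, -3.136, -0.005]
force: [-0.3, 0.2, -1.0]
width: 0.279
gripper_force: 39.8
```

send_rows(motion="0.9 0.001 -0.005 0 0 0 0; 0.9 0 0 -0.010 0 0 0; 0.9 0 0 -0.007 0 0 0; 0.9 0 0 0 0 0 0; 0.9 0 0 0 0 0 0")

```text
clock: 5.52
position: [0.6068, -0.2848, 0.1132]
ee_rot: [-0.059, 3.141, 0.0]
force: [-0.2, -0.6, -1.0]
width: 0.283
gripper_force: 39.8
```

send_rows(motion="0.9 0 0 -0.003 0 0 0; 0.9 0 0 -0.002 0 0 0; 0.9 0 0 0 0 0 0; 0.9 0 0 0 0 0 0")

```text
clock: 6.02
position: [0.6067, -0.2847, 0.1081]
ee_rot: [0.059, -3.141, -0.0]
force: [0.7, 0.5, -1.1]
width: 0.285
gripper_force: 39.8
```

send_rows(motion="0.9 0 0 -0.001 0 0 0; 0.4 0 0 0 0 0 0; 0.4 0 0 0 0 0 0; 0.4 0 0 0 0 0 0; 0.4 0 0 0.03 0 0 0")

```text
clock: 6.65
position: [0.6054, -0.284, 0.1351]
ee_rot: [0.059, -3.137, -0.003]
force: [0.0, -0.4, -0.3]
width: 0.592
gripper_force: 0.0
```

send_rows(motion="0.4 0 0 0.05 0 0 0; 0.4 0 0 0.05 0 0 0; 0.4 -0.005 0.05 0 0 0 1; 0.4 -0.006 0.055 0 0 0 1; 0.4 -0.006 0.055 0 0 0 1")

```text
clock: 7.28
position: [0.5894, -0.1232, 0.2372]
ee_rot: [-0.142, 3.138, 0.0]
force: [0.5, 0.3, 0.2]
width: 0.602
gripper_force: 0.0
```

```bash
cat >> h.py <<'E'
def heads(name="top"):
    m=arm.camera_model(name);p,d=arm.get_image(name);W=world(m,d)
    for nm,xy in dict(wood=(.515,.27),iron=(.532,-.2865)).items():
        t=((W[...,2]>.055)&(W[...,2]<.1)&(abs(W[...,0]-xy[0])<.12)&(abs(W[...,1]-xy[1])<.05)).astype(np.uint8)
        n,L,S,C=cv2.connectedComponentsWithStats(t)
        for i in range(1,n):
            if S[i,4]>15:
                z=W[L==i];z=z[z[:,2]>np.percentile(z[:,2],80)-.006]
                r=cv2.minAreaRect((z[:,:2]*1000).astype(np.float32));print(nm,C[i].round(),len(z),np.round(np.median(z[:,2]),4),np.round(r[0]),np.round(r[1]),round(r[2],1))
    return p
E
python3 -c "
from h import *
p=heads();cv2.imwrite('pics/t2.png',cv2.resize(p[150:270,150:490],None,fx=2.3,fy=2.3,interpolation=2))"
```

```text
wood [211. 182.] 31 0.0765 [587. 285.] [13. 11.] 45.7
wood [214. 201.] 164 0.0767 [543. 274.] [40. 23.] 16.2
wood [216. 223.] 103 0.0771 [491. 265.] [24. 25.] 28.0
```

View pics/t2.png

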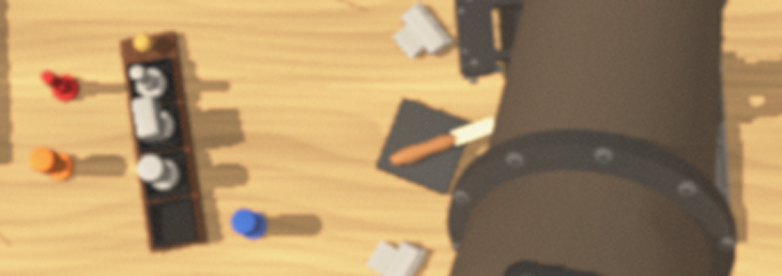

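The square cup is empty, and the other units and look-alikes are undisturbed. The arm hides the bar from the top camera. The round unit is next.

send_rows(motion="0.4 -0.0125 0.048 0 0 0 0.8; 0.4 -0.0125 0.048 0 0 0 0.8; 0.4 -0.0125 0.049 0 0 0 0.8; 0.4 -0.0125 0.049 0 0 0 0.8; 0.4 -0.0125 0.049 0 0 0 0.8")

```text
clock: 7.95
position: [0.5269, 0.1196, 0.2373]
ee_rot: [-0.251, 3.131, 0.0]
force: [-0.0, -0.0, -0.2]
width: 0.599
gripper_force: 0.0
```

send_rows(motion="0.4 -0.0125 0.048 0 0 0 0.8; 0.4 -0.0125 0.048 0 0 0 0.8; 0.4 -0.0115 0.048 0 0 0 0.9; 0.4 0 0 -0.03 0 0 0; 0.4 0 0 0 0 0 0")

```text
clock: 8.57
position: [0.4896, 0.2618, 0.2055]
ee_rot: [0.32, -3.122, 0.003]
force: [-0.4, 0.1, 0.3]
width: 0.6
gripper_force: 0.0
```

send_rows(motion="0.4 0.001 0.002 -0.04 0 0 0; 0.4 0 0 -0.035 0 0 0; 0.4 0 0 -0.02 0 0 0; 0.4 0 0 0 0 0 0; 0.9 0 0 0 0 0 0")

```text
clock: 9.2
position: [0.4927, 0.264, 0.1134]
ee_rot: [-0.317, 3.124, 0.001]
force: [-0.4, 0.6, -0.0]
width: 0.538
gripper_force: 0.0
```

send_rows(motion="0.9 0 0 0 0 0 0; 0.9 0 0 0 0 0 0; 0.9 0 0 0 0 0 0")

```text
clock: 9.57
position: [0.4921, 0.2648, 0.1129]
ee_rot: [-0.32, 3.124, 0.002]
force: [-0.8, 1.2, 5.4]
width: 0.276
gripper_force: 39.9
```

send_rows(motion="0.9 0 0 0.02 0 0 0; 0.9 0 0 0.04 0 0 0; 0.9 0 0 0.04 0 0 0; 0.9 0.006 -0.05 0.025 0 0 -1; 0.9 0.006 -0.05 0 0 0 -1")

```text
clock: 10.2
position: [0.5045, 0.1636, 0.2391]
ee_rot: [-0.266, 3.127, 0.002]
force: [0.7, -0.4, -2.5]
width: 0.278
gripper_force: 39.9
```

send_rows(motion="0.9 0.006 -0.05 0 0 0 -1; 0.9 0.006 -0.05 0 0 0 -1; 0.9 0.006 -0.05 0 0 0 -1; 0.9 0.006 -0.05 0 0 0 -1; 0.9 0.006 -0.05 0 0 0 -1")

```text
clock: 10.82
position: [0.5333, -0.0874, 0.2369]
ee_rot: [0.127, -3.138, -0.0]
force: [0.1, -0.1, -3.0]
width: 0.275
gripper_force: 39.9
```

send_rows(motion="0.9 0.006 -0.05 0 0 0 -1; 0.9 0.006 -0.05 0 0 0 -1; 0.9 0.006 -0.05 0 0 0 -0.8; 0.9 0.005 -0.05 0 0 0 0; 0.9 0 0 0 0 0 0")

```text
clock: 11.45
position: [0.5551, -0.2911, 0.2367]
ee_rot: [0.041, -3.14, 0.005]
force: [-1.4, 1.5, -2.3]
width: 0.277
gripper_force: 39.9
```

send_rows(motion="0.9 0.001 0 -0.04 0 0 0.3; 0.9 0 0 -0.04 0 0 0; 0.9 0 0 -0.03 0 0 0; 0.9 0 0 0 0 0 0; 0.9 0 0 0 0 0 0")

```text
clock: 12.08
position: [0.5583, -0.2856, 0.1282]
ee_rot: [-0.06, 3.14, -0.0]
force: [-0.3, -0.4, -1.5]
width: 0.274
gripper_force: 39.9
```

send_rows(motion="0.9 0 0 -0.010 0 0 0; 0.9 0 0 -0.005 0 0 0; 0.9 0 0 -0.002 0 0 0; 0.9 0 0 0 0 0 0; 0.9 0 0 0 0 0 0")

```text
clock: 12.7
position: [0.5578, -0.2859, 0.1102]
ee_rot: [-0.059, 3.141, -0.0]
force: [1.0, -0.6, -2.3]
width: 0.274
gripper_force: 39.9
```

send_rows(motion="0.9 0 0 -0.001 0 0 0; 0.4 0 0 0 0 0 0; 0.4 0 0 0 0 0 0; 0.4 0 0 0 0 0 0; 0.4 0 0 0.03 0 0 0")

```text
clock: 13.32
position: [0.5565, -0.285, 0.1374]
ee_rot: [0.059, -3.137, -0.003]
force: [0.3, 0.4, 0.7]
width: 0.595
gripper_force: 0.0
```

send_rows(motion="0.4 0 0 0.05 0 0 0; 0.4 0 0 0.05 0 0 0; 0.4 -0.001 0.05 0 0 0 0.8; 0.4 -0.001 0.05 0 0 0 0.8; 0.4 -0.001 0.05 0 0 0 0.8")

```text
clock: 13.95
position: [0.5546, -0.1343, 0.2393]
ee_rot: [-0.125, 3.139, 0.0]
force: [-0.1, 0.3, 0.8]
width: 0.6
gripper_force: 0.0
```

send_rows(motion="0.4 -0.002 0.05 0 0 0 0.9; 0.4 -0.002 0.05 0 0 0 0.9; 0.4 -0.002 0.05 0 0 0 0.9; 0.4 -0.002 0.05 0 0 0 0.9; 0.4 -0.002 0.05 0 0 0 0.9")

```text
clock: 14.58
position: [0.5446, 0.1158, 0.2393]
ee_rot: [-0.249, 3.131, 0.0]
force: [0.8, -0.4, -0.8]
width: 0.6
gripper_force: 0.0
```

```bash
python3 -c "
from h import *
p=heads();p2,_=arm.get_image('scene');cv2.imwrite('pics/s3.png',p2);cv2.imwrite('pics/t3.png',np.hstack([cv2.resize(p[150:270,420:500],None,fx=3.5,fy=3.5,interpolation=2),cv2.resize(p2[165:285,160:260],(350,420),interpolation=2)]))"
```

```text
iron [457. 176.] 129 0.0743 [ 609. -285.] [27. 25.] 1.2
iron [458. 198.] 93 0.0747 [ 558. -285.] [25. 21.] 2.0
```

View pics/t3.png

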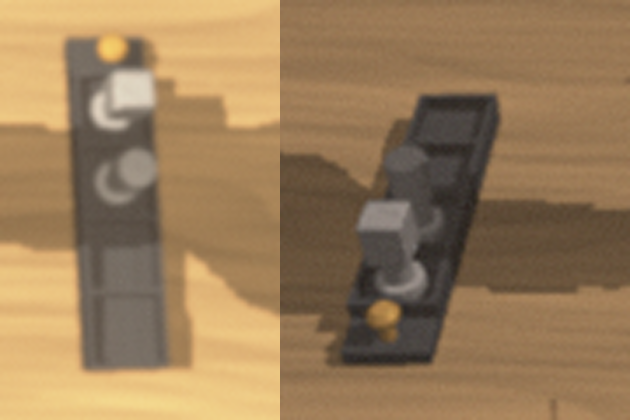

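Square and round both stand upright in the two pockets nearest the knob, with their tops at 74 mm as expected. Next is the oblong unit.

send_rows(motion="0.4 -0.001 0.053 0 0 0 1.4; 0.4 -0.001 0.053 0 0 0 1.4; 0.4 0 0.052 0 0 0 1.4; 0.4 0 0 -0.03 0 0 0; 0.4 0 0 0 0 0 0")

```text
clock: 15.3
position: [0.5416, 0.2715, 0.2072]
ee_rot: [0.363, -3.117, 0.004]
force: [0.6, 0.0, 0.5]
width: 0.599
gripper_force: 0.0
```

send_rows(motion="0.4 0 0.001 -0.04 0 0 0; 0.4 0 0 -0.035 0 0 0; 0.4 0 0 -0.022 0 0 0; 0.4 0 0 0 0 0 0; 0.9 0 0 0 0 0 0")

```text
clock: 15.92
position: [0.5438, 0.2728, 0.1137]
ee_rot: [-0.361, 3.119, 0.001]
force: [-0.1, -0.2, 0.2]
width: 0.535
gripper_force: 0.0
```

send_rows(motion="0.9 0 0 0 0 0 0; 0.9 0 0 0 0 0 0; 0.9 0 0 0 0 0 0; 0.9 0 0 0 0 0 0")

```text
clock: 16.42
position: [0.543, 0.2736, 0.1127]
ee_rot: [-0.363, 3.12, 0.001]
force: [0.2, 0.9, 6.2]
width: 0.24
gripper_force: 40.0
```

send_rows(motion="0.9 0 0 0.02 0 0 0; 0.9 0 0 0.04 0 0 0; 0.9 0 0 0.04 0 0 0; 0.9 -0.003 -0.051 0.025 0 0 -1; 0.9 -0.003 -0.051 0 0 0 -1")

```text
clock: 17.05
position: [0.5374, 0.1706, 0.239]
ee_rot: [-0.309, 3.123, 0.001]
force: [0.3, -1.0, -2.3]
width: 0.234
gripper_force: 40.0
```

send_rows(motion="0.9 -0.003 -0.051 0 0 0 -1; 0.9 -0.003 -0.051 0 0 0 -1; 0.9 -0.003 -0.051 0 0 0 -1; 0.9 -0.003 -0.051 0 0 0 -1; 0.9 -0.004 -0.051 0 0 0 -1")

```text
clock: 17.68
position: [0.5202, -0.0853, 0.237]
ee_rot: [0.171, -3.137, -0.0]
force: [-0.0, -1.0, -1.7]
width: 0.238
gripper_force: 40.0
```

send_rows(motion="0.9 -0.004 -0.051 0 0 0 -1.1; 0.9 -0.004 -0.051 0 0 0 -1.1; 0.9 -0.003 -0.051 0 0 0 -1.1; 0.9 -0.003 -0.051 0 0 0 -1.1; 0.9 0 0 0 0 0 0")

```text
clock: 18.3
position: [0.5048, -0.2928, 0.237]
ee_rot: [0.04, -3.14, 0.004]
force: [-0.5, 0.5, -1.0]
width: 0.236
gripper_force: 40.0
```

send_rows(motion="0.9 0.001 0 -0.04 0 0 0; 0.9 0 0 -0.04 0 0 0; 0.9 0 0 -0.03 0 0 0; 0.9 0 0 0 0 0 0; 0.9 0 0 0 0 0 0")

```text
clock: 18.92
position: [0.5083, -0.2876, 0.1281]
ee_rot: [-0.052, 3.14, -0.0]
force: [-0.4, -0.4, -1.3]
width: 0.236
gripper_force: 40.0
```

send_rows(motion="0.9 0 0 -0.010 0 0 0; 0.9 0 0 -0.005 0 0 0; 0.9 0 0 -0.002 0 0 0; 0.9 0 0 0 0 0 0; 0.9 0 0 0 0 0 0")

```text
clock: 19.55
position: [0.5078, -0.2878, 0.1103]
ee_rot: [-0.051, 3.141, -0.0]
force: [-0.3, -0.3, -1.5]
width: 0.237
gripper_force: 40.0
```

send_rows(motion="0.9 0 0 -0.001 0 0 0; 0.4 0 0 0 0 0 0; 0.4 0 0 0 0 0 0; 0.4 0 0 0 0 0 0; 0.4 0 0 0.03 0 0 0")

```text
clock: 20.18
position: [0.5066, -0.287, 0.1377]
ee_rot: [0.051, -3.137, -0.003]
force: [-0.3, -0.5, 0.6]
width: 0.59
gripper_force: 0.0
```

send_rows(motion="0.4 0 0 0.05 0 0 0; 0.4 0 0 0.05 0 0 0; 0.4 0.007 0.052 0 0 0 0.9; 0.4 0.007 0.052 0 0 0 0.9; 0.4 0.007 0.052 0 0 0 0.9")

```text
clock: 20.8
position: [0.5288, -0.1302, 0.2393]
ee_rot: [-0.125, 3.138, 0.0]
force: [0.6, 0.2, 0.3]
width: 0.605
gripper_force: 0.0
```

send_rows(motion="0.4 0.007 0.052 0 0 0 0.9; 0.4 0.007 0.052 0 0 0 0.9; 0.4 0.007 0.052 0 0 0 0.9; 0.4 0.007 0.052 0 0 0 0.9; 0.4 0.007 0.052 0 0 0 0.9")

```text
clock: 21.42
position: [0.5638, 0.1299, 0.2392]
ee_rot: [-0.249, 3.131, 0.0]
force: [1.5, -0.7, 0.1]
width: 0.6
gripper_force: 0.0
```

send_rows(motion="0.4 0.008 0.052 0 0 0 0.9; 0.4 0.008 0.052 0 0 0 0.9; 0.4 0.007 0.052 0 0 0 0.9; 0.4 0 0 -0.03 0 0 0; 0.4 0 0 0 0 0 0")

```text
clock: 22.05
position: [0.5853, 0.2839, 0.2068]
ee_rot: [0.323, -3.121, 0.004]
force: [0.4, -1.2, -0.1]
width: 0.602
gripper_force: 0.0
```

send_rows(motion="0.4 0.0005 0.001 -0.04 0 0 0; 0.4 0 0 -0.035 0 0 0; 0.4 0 0 -0.022 0 0 0; 0.4 0 0 0 0 0 0; 0.9 0 0 0 0 0 0")

```text
clock: 22.68
position: [0.5882, 0.2849, 0.1138]
ee_rot: [-0.32, 3.123, 0.001]
force: [-0.1, 0.0, 0.8]
width: 0.532
gripper_force: 0.0
```

send_rows(motion="0.9 0 0 0 0 0 0; 0.9 0 0 0 0 0 0; 0.9 0 0 0 0 0 0; 0.9 0 0 0 0 0 0")

```text
clock: 23.18
position: [0.5872, 0.2854, 0.1122]
ee_rot: [-0.322, 3.125, 0.0]
force: [0.3, 1.7, 2.4]
width: 0.144
gripper_force: 40.0
```

send_rows(motion="0.9 0 0 0.02 0 0 0; 0.9 0 0 0.04 0 0 0; 0.9 0 0 0.04 0 0 0; 0.9 -0.012 -0.052 0.025 0 0 -0.9; 0.9 -0.012 -0.052 0 0 0 -0.9")

```text
clock: 23.8
position: [0.5641, 0.1805, 0.2406]
ee_rot: [-0.273, 3.125, 0.002]
force: [0.5, -1.0, -1.7]
width: 0.142
gripper_force: 40.0
```

send_rows(motion="0.9 -0.012 -0.052 0 0 0 -0.9; 0.9 -0.012 -0.052 0 0 0 -0.9; 0.9 -0.012 -0.052 0 0 0 -0.9; 0.9 -0.012 -0.052 0 0 0 -0.9; 0.9 -0.012 -0.052 0 0 0 -0.9")

```text
clock: 24.42
position: [0.5027, -0.0805, 0.2384]
ee_rot: [-0.149, 3.137, 0.0]
force: [0.8, -0.0, -1.6]
width: 0.143
gripper_force: 40.0
```

send_rows(motion="0.9 -0.012 -0.052 0 0 0 -0.9; 0.9 -0.012 -0.052 0 0 0 -0.9; 0.9 -0.012 -0.052 0 0 0 -0.9; 0.9 -0.010 -0.053 0 0 0 -0.9; 0.9 0 0 0 0 0 0")

```text
clock: 25.05
position: [0.4552, -0.2929, 0.2386]
ee_rot: [-0.039, 3.141, -0.004]
force: [-0.5, 1.0, -2.7]
width: 0.148
gripper_force: 40.0
```

send_rows(motion="0.9 0.001 0 -0.04 0 0 0; 0.9 0 0 -0.04 0 0 0; 0.9 0 0 -0.03 0 0 0; 0.9 0 0 0 0 0 0; 0.9 0 0 0 0 0 0")

```text
clock: 25.68
position: [0.459, -0.2878, 0.1286]
ee_rot: [-0.052, 3.14, -0.001]
force: [0.6, -0.3, -1.9]
width: 0.141
gripper_force: 40.0
```

send_rows(motion="0.9 -0.001 0 -0.010 0 0 0; 0.9 0 0 -0.006 0 0 0; 0.9 0 0 -0.002 0 0 0; 0.9 0 0 0 0 0 0; 0.9 0 0 0 0 0 0")

```text
clock: 26.3
position: [0.4573, -0.2878, 0.1092]
ee_rot: [-0.051, 3.141, 0.0]
force: [-0.2, 1.4, 0.1]
width: 0.145
gripper_force: 40.0
```

send_rows(motion="0.9 0 0 0 0 0 0; 0.4 0 0 0 0 0 0; 0.4 0 0 0 0 0 0; 0.4 0 0 0 0 0 0; 0.4 0 0 0.03 0 0 0")

```text
clock: 26.92
position: [0.4562, -0.2871, 0.1379]
ee_rot: [0.051, -3.138, -0.003]
force: [1.4, 0.6, 0.5]
width: 0.526
gripper_force: 0.0
```

send_rows(motion="0.4 0 0 0.05 0 0 0; 0.4 0 0 0.05 0 0 0; 0.4 0 0.055 0 0 0 0; 0.4 0 0.055 0 0 0 0; 0.4 0 0.055 0 0 0 0")

```text
clock: 27.55
position: [0.4571, -0.1212, 0.2394]
ee_rot: [-0.051, 3.14, 0.0]
force: [0.7, 0.1, -0.9]
width: 0.599
gripper_force: 0.0
```

send_rows(motion="0.4 0 0.055 0 0 0 0; 0.4 0 0.055 0 0 0 0; 0.4 0 0.055 0 0 0 0; 0.4 0 0.055 0 0 0 0; 0.4 0 0 0 0 0 0")

```text
clock: 28.18
position: [0.457, 0.1018, 0.2391]
ee_rot: [-0.063, 3.141, 0.002]
force: [-0.1, -1.0, 0.2]
width: 0.603
gripper_force: 0.0
```

```bash
python3 -c "
from h import *
p=heads();p2,_=arm.get_image('scene');cv2.imwrite('pics/t4.png',np.hstack([cv2.resize(p[150:270,420:500],None,fx=3.5,fy=3.5,interpolation=2),cv2.resize(p2[165:285,160:260],(350,420),interpolation=2)]))"
```

```text
iron [457. 176.] 123 0.075 [ 609. -285.] [27. 24.] 0.4
iron [458. 198.] 93 0.0745 [ 558. -286.] [22. 24.] 43.7
iron [459. 220.] 162 0.0744 [ 508. -289.] [39. 21.] 3.5
iron [460. 242.] 29 0.0754 [ 458. -288.] [11. 10.] 0.7
```

View pics/t4.png

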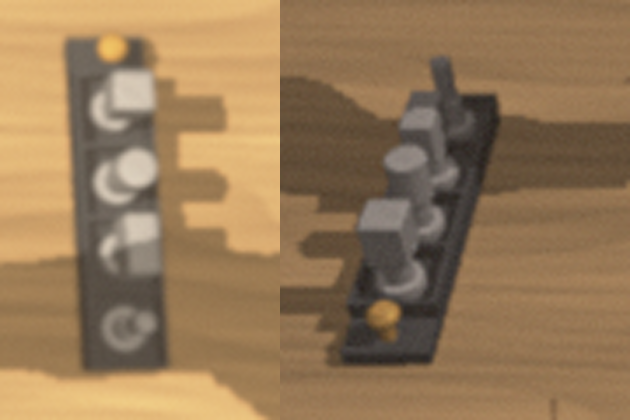

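The picture shows all four units upright in the bar. From the knob they are square, round, oblong, slim, with every top at about 74–75 mm, and the gripper is clear of them.

```bash
python3 -c "
from cell import arm
print(arm.sign_off())"
```

```text
the job is handed in; nothing more can be done
None
```

All four punch units now stand upright in the iron bar in mirrored order (from the knob: square, round, oblong, slim), and the job was handed in at about 28 s on the robot's clock.

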